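# Switch on the dust extractor with its loose remote box

## Task

Get the extractor running for the next cut: drop the scrap of wood that lies in the corner stop into the blue tray, then push the loose remote box along the table until it sits home and square in the corner, its back against one batten and its left end against the other. Braced there, slide its yellow guard fully across off the red button, then push the button all the way in, where it stays. Leave the box in the corner with the guard open, do not tip it over, and leave the tape measure, sanding block and masking tape where they are.

Things in the scene. Friction and masses are not known exactly. Their poses are not given: they have to be found in the camera images.
- corner_stop: fixed L of two dark hardwood battens, 30 mm high and 16 mm thick. Origin: the inside corner at table height. Back batten: inner face is the plane x = 0 and it runs from y = -158 to +16; left batten: inner face is the plane y = 0 and it runs from x = -70 to 0. The box belongs in the quarter x < 0, y < 0
- remote: loose grey remote box, 0.3 to 0.6 kg, 76 (x) x 150 (y) x 48 mm high. Origin: centre of its underside; +x to its back, -x to the front with red button and yellow guard, +y to its left end. Bare front face at x = -38, bare from y = -33 to +75 while the guard is shut. A push of 2 to 5 N slides it: unbraced, it skates away from a push on the button. Home: origin at (-38, -75) mm of corner_stop, same axes
- remote_back (a point): middle of the lower edge of the box's back face
- remote_left (a point): middle of the lower edge of the box's left (+y) end face
- guard (a joint): yellow sliding guard on the box, m: near 0 shut (its plate hides the button), 0.060 fully open; moves along the box's +y and stays where left, friction 1.2 N. Plate 36 wide (y), 3 thick, 8 to 48 mm high, front at x = -62 mm of the box, with a 20 mm gap behind it in which a finger can catch; joined over the top to the fin. Its centre is at y = -53 mm shut, +7 mm open
- guard_fin (a point): centre of the guard's upright fin on top of the box, by which it is pushed: 26 (x) x 8 (y) x 22 mm high, from 51 to 73 mm above the table; the fin lies at x = -24 mm of the box
- start_button (a joint): red latching push button on the box's front, m: 0 out, 0.008 fully in; pressed along the box's +x; takes about 7 N and stays where it is left
- button_face (a point): centre of the red button's front face, 30 mm in diameter, on the box at x = -53 (out), y = -53, 26 mm above the table; its axis is the box's x
- waste_offcut: scrap of brown wood 20 (x) x 60 (y) x 20 mm high, lying flat in the corner stop. Origin: centre of its underside, its y axis along its length
- tray: loose blue parts tray 112 (x) x 162 (y) x 42 mm high, open on top, inner floor about 90 x 135 mm. Origin: centre of its underside
- tape_measure: bystander: yellow tape measure 35x107x64 mm, origin under its middle
- sanding_block: bystander: cork sanding block 60x100x34 mm, origin under its middle
- masking_tape: bystander: roll of masking tape 96 mm across, 25 mm high, lying flat, origin under its middle

How it is judged:
By the outcome, as a careful person would: the job done as asked, in the order asked, and still so for the second after the job is handed in, with the robot touching nothing.
It also fails if it takes over 67 s, if anything falls off the work surface, if the arm or the gripper's body presses on something with over 40 N, if the wrist force passes 120 N, or if a joint passes its speed limit or range.

## Robot

A 6-joint arm with a two-finger parallel gripper is mounted at the origin on a cart in front of the work surface, level with it; the furniture and walls round the work are solid. World frame = base frame: x ahead of the robot, y to its left, z up, the work surface at z = 0. Lengths are in m, angles in rad, forces in N, time in s.
With the tool pointing down it reaches from about 0.3 to 0.775 m from the base axis. Payload 14.6 kg.
Tool frame: the origin (TCP) lies midway between the tips of the shut fingers; the grasp point (between the pads) lies 19 mm behind it; z points along the fingers, y is the line along which they close (so a half turn about z gives the same grasp; the last joint's range is limited). The gripper opens to 85 mm and grips with 20 to 120 N. Pads are 22 mm wide; open, the fingers measure 114 mm over their backs; the gripper's body (76 mm by 85 mm) begins 54 mm behind the grasp point. The pads swing forward as they close: fully open they stand 13 mm farther back than shut.
Start: joints at [-1.219, 0.3, 1.521, -0, 1.321, -0.067], TCP at [0.224, -0.502, 0.231] pointing down, gripper open.
Joint ranges: [-3.03, 3.03], [-0.79, 2.21], [0.23, 2.52], [-1.04, 4.18], [0, 3.07], [-2.55, 2.55]. Speed limits (rad/s): [2.22, 2.22, 2.57, 3.14, 3.14, 3.14].

## Interface

Orientations are given as a unit quaternion [x, y, z, w].
In Python, from plant import telemetry, viewer, order gives the robot as it stands.
- The arm moves only by the tool move_arm, never from a script. Its argument "targets" is one flat list of numbers, 7 for each row, row after row: the turn, a rotation vector about the tool's x, y, z in units of 6 degrees (1.0 is 6 degrees), then the shift along the tool's x, y, z in units of 30 mm (1.0 is 30 mm), then the gripper's target within -1 to 1 (shut at 1, half-way at 0, fully open at -1). A call has 1 to 20 rows; each row shifts and turns the commanded pose from where the row before left it, along the tool's axes as they then stand; what a row does not reach is not made up. A row lasts 1/12 s, in which the tool goes at most 41.7 mm and 7.16 degrees, less where a joint would pass 70% of its speed; a pose out of reach is approached as far as the arm can. A call is refused whole if a number of a shift passes 1 or a number of a turn 1, either way. A call with a gripper value outside its range is refused whole. The fingers move at their own pace and stop on an object; "force" is the grip in N (left out, the last holds). Time passes only in rows, so rows that do not move let the fingers close. It gives the time, the measured TCP pose, the force, the opening and the grip force at its end, in the units of the state.
- telemetry.observe(): the state, without advancing time (a new reading comes with each control period).
- viewer.grab_frame(name): name is "scene" or "top"; returns (picture, depth): 384x512x3 uint8, red, green, blue; 384x512 float32, m along the optical axis (not along the pixel's ray), 0 where there is no reading.
- viewer.camera_params(name): a dict with "intrinsics" (3x3 intrinsics, pixels), "rvec" (rotation vector, rad) and "tvec" (3), from world to camera coordinates, as OpenCV has them. Camera axes: x right, y down, z forward; pixel columns grow to the right and rows downward; lengths in m; the calibration is good to about 2 mm. A picture is of the moment at which its call begins. camera_params takes no time and is no camera call.
- order.finish_job(): hands the job in; it is judged then, once.
The state is a dict: "t": time; "joints": joint angles; "qd": joint speeds; "joint_efforts": joint torques, N m; "tool_pos": TCP position; "ee_rot": TCP orientation; "ft_force": force on the tool from outside, world axes, zero at the start; "ft_torque": the same for the moment, N m; "gripper_width": finger opening in m; "grip_force": force on a finger pad.
Only numpy, scipy, OpenCV 4.12 (cv2) and the standard library are available. Lean on these libraries where they do the work, as an engineer would, in place of code of your own. Each camera call takes 0.05 s, during which the arm holds its last target. There are 200 camera calls.

## Working session

There is one attempt and no reset: what is moved stays moved. The work goes in short steps, Python scripts to look and compute and a tool call to move; the robot and the scene stay as the last step left them, time stands still between calls to the robot, and variables do not carry over. Pictures are saved under pics/ and viewed, at most 10 in all, crops included, and the job is handed in when it is done.

Besides the shell and the picture viewer there is one more tool, called after "Call:" in YAML: its name, and indented under it one key for each argument. move_arm: Moves the arm, as the interface text tells. Its arguments: {"type":"object","properties":{"targets":{"type":"array"},"force":{"type":"number"}},"required":["targets"]}

```bash
mkdir -p pics; cat > h.py <<'E'
import numpy as np,cv2
from plant import telemetry,viewer,order
def cam(n):
    p=viewer.camera_params(n);K=np.array(p["intrinsics"]);R=cv2.Rodrigues(np.array(p["rvec"],float))[0];return K,R,np.array(p["tvec"],float).reshape(3)
def grab(n,f=None):
    im,d=viewer.grab_frame(n)
    if f: cv2.imwrite(f,im[:,:,::-1])
    return im,d
def ray(n,uv,z):
    K,R,t=cam(n);uv=np.atleast_2d(np.array(uv,float));d=(np.linalg.inv(K)@np.c_[uv,np.ones(len(uv))].T).T@R;c=-R.T@t
    return c+d*((z-c[2])/d[:,2])[:,None]
def cloud(n,d):
    K,R,t=cam(n);v,u=np.mgrid[:d.shape[0],:d.shape[1]]
    P=np.stack([(u-K[0,2])/K[0,0]*d,(v-K[1,2])/K[1,1]*d,d],-1)
    return (P-t)@R
E
python3 - <<'E'
from h import *
a,d=grab("top","pics/t1.png");b,e=grab("scene","pics/s1.png")
np.savez("f1.npz",a=a,d=d,b=b,e=e)
for n in("top","scene"):
    K,R,t=cam(n);print(n,K[0,0],-R.T@t,R[2])
print({k:np.round(v,3) for k,v in telemetry.observe().items()})
E
```

```text
top 349.3231661365992 [ 0.47678637 -0.00526417  0.99231712] [ 0.05521008 -0.00764332 -0.9984455 ]
scene 491.79258256280735 [-0.246604   -0.97660511  1.21933929] [ 0.46414514  0.56340294 -0.6834811 ]
{'t': np.float64(0.1), 'joints': array([-1.219,  0.3  ,  1.522,  0.   ,  1.321, -0.067]), 'qd': array([ 0.001,  0.001, -0.002,  0.   ,  0.   , -0.   ]), 'joint_efforts': array([-1.0000e-03, -5.4437e+01, -3.6237e+01, -0.0000e+00,  3.0000e-03,
        0.0000e+00]), 'tool_pos': array([ 0.224, -0.502,  0.231]), 'ee_rot': array([ 0.978,  0.208, -0.   , -0.001]), 'ft_force': array([-0.29 ,  0.321, -0.254]), 'ft_torque': array([-0.047, -0.022,  0.001]), 'grip_force': np.float64(0.0), 'gripper_width': np.float64(0.085)}
```

View pics/t1.png

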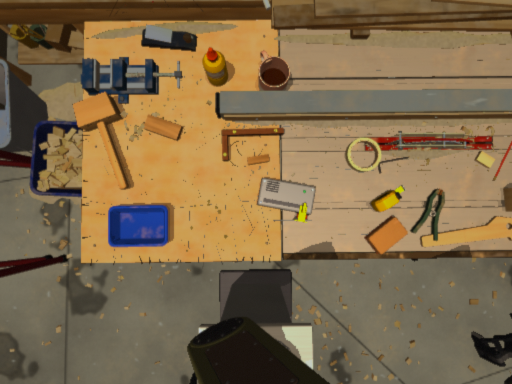

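View pics/s1.png

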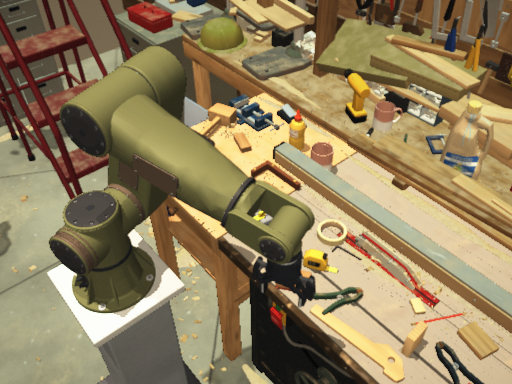

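The top view shows the stop's corner near pixel (226,132), the scrap at (258,159), the remote at (287,195) with its guard at (303,212), and the blue tray at (138,225). The tape roll is at (363,154), the tape measure at (388,199) and the sanding block at (386,235). In the scene view the arm hides the box.

```bash
python3 - <<'E'
from h import *
f=np.load("f1.npz");a,d=f["a"],f["d"];P=cloud("top",d)
def rep(nm,m,z):
    n,l,s,c=cv2.connectedComponentsWithStats(m.astype(np.uint8));i=1+np.argmax(s[1:,4])
    ys,xs=np.nonzero(l==i);r=cv2.minAreaRect(np.c_[xs,ys].astype(np.float32));w=ray("top",cv2.boxPoints(r),z)[:,:2]
    e=[w[1]-w[0],w[2]-w[1]]
    print(nm,s[i,4],"c",w.mean(0).round(4),"sides",[(round(np.linalg.norm(q),4),round(np.degrees(np.arctan2(q[1],q[0])),1)) for q in e],"z",np.median(P[l==i][:,2]).round(3))
    print(w.round(4).tolist())
u,v=np.meshgrid(np.arange(512),np.arange(384))
def win(x0,y0,x1,y1):return(u>=x0)&(u<=x1)&(v>=y0)&(v<=y1)
hsv=cv2.cvtColor(a,cv2.COLOR_RGB2HSV);H,S,V=[hsv[...,i].astype(int) for i in range(3)]
print("tablez",np.median(P[win(180,180,240,240)][:,2]))
z=P[...,2]
rep("box",win(245,165,330,235)&(z>.035)&(z<.058),.048)
rep("fin",win(245,165,330,235)&(H>22)&(H<36)&(S>170)&(V>110),.06)
rep("scrap",win(242,148,275,170)&(z>.012)&(z<.03),.02)
rep("stop",win(210,120,292,165)&(z>.022)&(z<.04),.03)
rep("backb",win(232,120,292,140)&(z>.022)&(z<.04),.03)
rep("leftb",win(215,138,234,165)&(z>.022)&(z<.04),.03)
rep("tray",win(95,190,180,260)&(H>105)&(H<130)&(S>150),.042)
big=cv2.resize(a[115:235,215:335],(720,720)[:2],interpolation=cv2.INTER_CUBIC)[:600]
cv2.imwrite("pics/c1.png",cv2.resize(a[118:228,218:348],(780,660),interpolation=cv2.INTER_CUBIC)[:600,:,::-1])
E
```

```text
tablez -0.0008054246006086322
box 1568 c [ 0.4992 -0.0871] sides [(np.float64(0.0993), np.float64(-11.0)), (np.float64(0.1492), np.float64(-101.0))] z 0.048
[[0.4646, -0.0047], [0.5621, -0.0236], [0.5337, -0.17], [0.4365, -0.1503]]
fin 130 c [ 0.4665 -0.1295] sides [(np.float64(0.0509), np.float64(-17.0)), (np.float64(0.0245), np.float64(-106.6))] z 0.052
[[0.4456, -0.1104], [0.4943, -0.1252], [0.4873, -0.1487], [0.4387, -0.1338]]
scrap 161 c [ 0.6153 -0.0142] sides [(np.float64(0.0595), np.float64(-81.1)), (np.float64(0.0209), np.float64(-171.3))] z 0.02
[[0.6209, 0.0167], [0.6302, -0.042], [0.6096, -0.0451], [0.6004, 0.0135]]
stop 525 c [ 0.6574 -0.    ] sides [(np.float64(0.1728), np.float64(-88.6)), (np.float64(0.0866), np.float64(-178.9))] z 0.03
[[0.6985, 0.0874], [0.7028, -0.0854], [0.6162, -0.087], [0.612, 0.0849]]
backb 317 c [ 0.6921 -0.0143] sides [(np.float64(0.1425), np.float64(-88.9)), (np.float64(0.0174), np.float64(-179.2))] z 0.03
[[0.6994, 0.0571], [0.7022, -0.0854], [0.6848, -0.0856], [0.682, 0.0567]]
leftb 134 c [0.6431 0.0779] sides [(np.float64(0.0139), np.float64(-90.6)), (np.float64(0.0615), np.float64(179.6))] z 0.03
[[0.6739, 0.0846], [0.6738, 0.0708], [0.6123, 0.0712], [0.6124, 0.085]]
tray 2063 c [0.4351 0.3117] sides [(np.float64(0.1569), np.float64(-90.7)), (np.float64(0.105), np.float64(-179.8))] z 0.006
[[0.4885, 0.3905], [0.4867, 0.2337], [0.3817, 0.2334], [0.3836, 0.3893]]
```

View pics/c1.png

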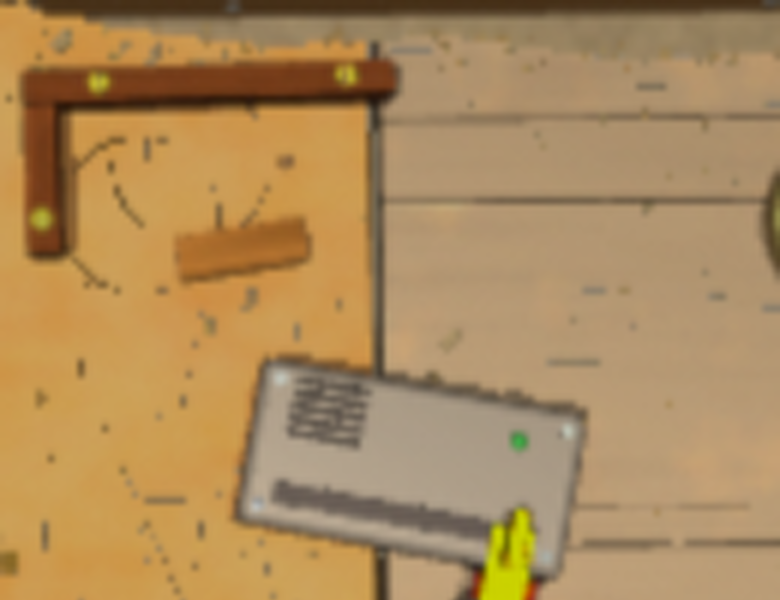

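```bash
cat >> h.py <<'E'
from scipy.spatial.transform import Rotation as Ro
def plan(x,y,z,yaw,frm=None):
    "totals in tool units from the measured pose; yaw = world angle of tool x (deg), tool down"
    s=telemetry.observe();p=np.array(s["tool_pos"]);A=Ro.from_quat(s["ee_rot"])
    B=Ro.from_euler("z",yaw,degrees=True)*Ro.from_euler("x",180,degrees=True)
    dp=np.array([x,y,z])-p
    print("pos",p.round(4),"yaw",np.degrees(np.arctan2(*A.as_matrix()[[1,0],[0,0]])).round(2),"j6",round(s["joints"][5],2),"t",round(s["t"],2),"F",np.round(s["ft_force"],1))
    print(" turn",((A.inv()*B).as_rotvec(degrees=True)/6).round(3),"shift if before turn",(A.inv().apply(dp)/.03).round(3),"after turn",(B.inv().apply(dp)/.03).round(3))
E
python3 - <<'E'
from h import *
plan(.6153,-.0142,.15,98.8)
E
```

```text
pos [ 0.2236 -0.5023  0.2308] yaw 24.0 j6 -0.07 t 0.1 F [-0.3  0.3 -0.3]
 turn [-8.0000e-03 -7.0000e-03 -1.2467e+01] shift if before turn [18.545 -9.549  2.704] after turn [14.08  15.392  2.692]
```

Call:
move_arm:
  targets: [0, 0, 0, 0.926, -0.478, 0.1, -0.2, 0, 0, 0, 0.926, -0.478, 0.1, -0.2, 0, 0, 0, 0.926, -0.478, 0.1, -0.2, 0, 0, 0, 0.926, -0.478, 0.1, -0.2, 0, 0, 0, 0.926, -0.478, 0.1, -0.2, 0, 0, 0, 0.926, -0.478, 0.1, -0.2, 0, 0, 0, 0.926, -0.478, 0.1, -0.2, 0, 0, 0, 0.926, -0.478, 0.1, -0.2, 0, 0, 0, 0.926, -0.478, 0.1, -0.2, 0, 0, 0, 0.926, -0.478, 0.1, -0.2, 0, 0, 0, 0.926, -0.478, 0.1, -0.2, 0, 0, 0, 0.926, -0.478, 0.1, -0.2, 0, 0, 0, 0.926, -0.478, 0.1, -0.2, 0, 0, 0, 0.926, -0.478, 0.1, -0.2, 0, 0, 0, 0.926, -0.478, 0.1, -0.2, 0, 0, 0, 0.926, -0.478, 0.1, -0.2, 0, 0, 0, 0.926, -0.478, 0.1, -0.2, 0, 0, 0, 0.926, -0.478, 0.1, -0.2, 0, 0, 0, 0.926, -0.478, 0.1, -0.2, 0, 0, 0, 0.926, -0.478, 0.1, -0.2]

```text
t: 1.77
tool_pos: [0.6152, -0.0131, 0.1707]
ee_rot: [0.978, 0.208, -0.0, -0.0]
ft_force: [1.2, -0.7, 0.5]
gripper_width: 0.0513
grip_force: 0.0
```

Call:
move_arm:
  targets: [0, 0, -0.96, 0, 0, 0, -0.2, 0, 0, -0.96, 0, 0, 0, -0.2, 0, 0, -0.96, 0, 0, 0, -0.2, 0, 0, -0.96, 0, 0, 0, -0.2, 0, 0, -0.96, 0, 0, 0, -0.2, 0, 0, -0.96, 0, 0, 0, -0.2, 0, 0, -0.96, 0, 0, 0, -0.2, 0, 0, -0.96, 0, 0, 0, -0.2, 0, 0, -0.96, 0, 0, 0, -0.2, 0, 0, -0.96, 0, 0, 0, -0.2, 0, 0, -0.96, 0, 0, 0, -0.2, 0, 0, -0.96, 0, 0, 0, -0.2, 0, 0, -0.96, 0, 0, 0, -0.2, 0, 0, 0, 0, 0, 0, -0.2]

```text
t: 2.93
tool_pos: [0.6145, -0.0145, 0.1709]
ee_rot: [0.648, 0.761, -0.0, -0.0]
ft_force: [0.3, -0.4, -0.8]
gripper_width: 0.0511
grip_force: 0.0
```

```bash
python3 - <<'E'
from h import *
plan(.6153,-.0142,.003,98.8)
E
```

```text
pos [ 0.6145 -0.0145  0.1709] yaw 99.15 j6 -0.24 t 2.93 F [ 0.3 -0.4 -0.8]
 turn [-0.007 -0.002  0.058] shift if before turn [5.000e-03 3.400e-02 5.596e+00] after turn [0.006 0.029 5.596]
```

Down, grip, lift.

Call:
move_arm:
  targets: [0, 0, 0, 0, 0.03, 0.9, -0.2, 0, 0, 0, 0, 0, 0.9, -0.2, 0, 0, 0, 0, 0, 0.9, -0.2, 0, 0, 0, 0, 0, 0.9, -0.2, 0, 0, 0, 0, 0, 0.8, -0.2, 0, 0, 0, 0, 0, 0.6, -0.2, 0, 0, 0, 0, 0, 0.3, -0.2, 0, 0, 0, 0, 0, 0.3, -0.2, 0, 0, 0, 0, 0, 0, 1, 0, 0, 0, 0, 0, 0, 1, 0, 0, 0, 0, 0, 0, 1, 0, 0, 0, 0, 0, 0, 1, 0, 0, 0, 0, 0, 0, 1]
  force: 40

```text
t: 4.02
tool_pos: [0.6162, -0.0144, 0.0045]
ee_rot: [0.65, 0.76, 0.001, 0.001]
ft_force: [-1.3, -0.1, 5.9]
gripper_width: 0.0188
grip_force: 41.5
```

```bash
python3 - <<'E'
from h import *
print(telemetry.observe()["gripper_width"],telemetry.observe()["grip_force"])
plan(.435,.312,.12,98.8)
E
```

```text
0.018769455199839705 41.51852488517761
pos [ 0.6162 -0.0144  0.0045] yaw 98.86 j6 -0.24 t 4.02 F [-1.3 -0.1  5.9]
 turn [0.019 0.004 0.011] shift if before turn [11.678 -4.283 -3.863] after turn [11.675 -4.303 -3.85 ]
```

Call:
move_arm:
  targets: [0, 0, 0, 0, 0, -0.6, 1, 0, 0, 0, 0, 0, -0.9, 1, 0, 0, 0, 0.4, -0.15, -0.9, 1, 0, 0, 0, 0.85, -0.312, -0.9, 1, 0, 0, 0, 0.85, -0.312, -0.7, 1, 0, 0, 0, 0.85, -0.312, 0, 1, 0, 0, 0, 0.85, -0.312, 0, 1, 0, 0, 0, 0.85, -0.312, 0, 1, 0, 0, 0, 0.85, -0.312, 0, 1, 0, 0, 0, 0.85, -0.312, 0, 1, 0, 0, 0, 0.85, -0.312, 0, 1, 0, 0, 0, 0.85, -0.312, 0, 1, 0, 0, 0, 0.85, -0.312, 0, 1, 0, 0, 0, 0.85, -0.312, 0, 1, 0, 0, 0, 0.85, -0.312, 0, 1, 0, 0, 0, 0.85, -0.312, 0, 1, 0, 0, 0, 0.6, -0.22, 0, 1, 0, 0, 0, 0.4, -0.15, 0, 1, 0, 0, 0, 0, 0, 0, 1, 0, 0, 0, 0, 0, 0, 1]

```text
t: 5.68
tool_pos: [0.4223, 0.3335, 0.1234]
ee_rot: [0.65, 0.76, 0.0, 0.0]
ft_force: [-0.4, -0.6, -0.7]
gripper_width: 0.0188
grip_force: 40.8
```

```bash
python3 - <<'E'
from h import *
print(telemetry.observe()["gripper_width"],telemetry.observe()["grip_force"])
plan(.435,.312,.032,90)
E
```

```text
0.018780926587286716 40.83747982978821
pos [0.4223 0.3335 0.1234] yaw 98.92 j6 0.44 t 5.68 F [-0.4 -0.6 -0.7]
 turn [0.002 0.    1.487] shift if before turn [-0.773  0.308  3.048] after turn [-0.716  0.425  3.048]
```

Call:
move_arm:
  targets: [0, 0, 0.75, -0.4, 0.2, 0, 1, 0, 0, 0.74, -0.35, 0.2, 0.3, 1, 0, 0, 0, 0, 0, 0.8, 1, 0, 0, 0, 0, 0, 0.8, 1, 0, 0, 0, 0, 0, 0.7, 1, 0, 0, 0, 0, 0, 0.4, 1, 0, 0, 0, 0, 0, 0, 1, 0, 0, 0, 0, 0, 0, 0, 0, 0, 0, 0, 0, 0, 0, 0, 0, 0, 0, 0, 0, 0, 0, 0, 0, 0, 0, -0.6, 0, 0, 0, 0, 0, 0, -0.9, 0, 0, 0, 0, 0, 0, -0.9, 0, 0, 0, 0, 0, 0, -0.9, 0, 0, 0, 0, 0, 0, -0.9, 0]

```text
t: 6.93
tool_pos: [0.4368, 0.3126, 0.1617]
ee_rot: [0.707, 0.707, 0.001, 0.0]
ft_force: [-0.3, 0.1, -0.1]
gripper_width: 0.0426
grip_force: 0.0
```

```bash
python3 - <<'E'
from h import *
s=telemetry.observe();print(s["gripper_width"],s["tool_pos"])
a,d=grab("top");b,e=grab("scene")
np.savez("f2.npz",a=a,d=d,b=b,e=e)
im=np.hstack([cv2.resize(a[110:270,90:340],(400,256)),b[100:356,112:512]])
cv2.imwrite("pics/2.png",im[:,:,::-1])
P=cloud("scene",e);
v,u=np.mgrid[:384,:512]
m=(abs(P[...,0]-.51)<.1)&(abs(P[...,1]+.09)<.12)&(P[...,2]>.044)&(P[...,2]<.05)
hsv=cv2.cvtColor(b,cv2.COLOR_RGB2HSV);m&=hsv[...,1]<90
print(m.sum())
if m.sum()>200:
    r=cv2.minAreaRect((P[m][:,:2]*1000).astype(np.float32));print(r,cv2.boxPoints(r).round(1).tolist())
E
```

```text
0.04261225734246743 [0.4368167  0.31256356 0.16174866]
325
((512.7635498046875, -92.11614227294922), (155.84410095214844, 76.44329833984375), 79.41597747802734) [[460.8999938964844, -161.6999969482422], [536.0, -175.6999969482422], [564.5999755859375, -22.5], [489.5, -8.5]]
```

View pics/2.png

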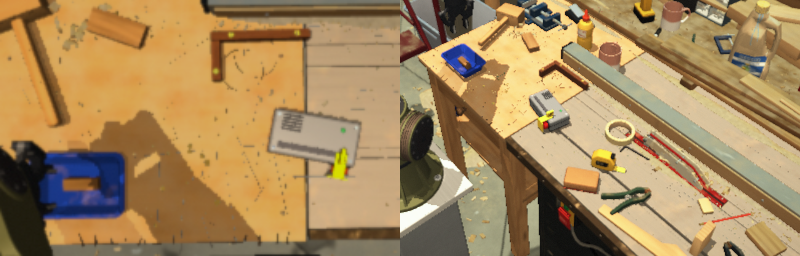

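The scrap is in the tray, at about (80,184) in the left crop. The box is untouched at about (315,135). Next I go in front of the box.

Call:
move_arm:
  targets: [0, 0, 0, -0.5, 0.02, 0, -0.2, 0, 0, 0, -0.9, 0.02, 0, -0.2, 0, 0, 0, -0.95, 0.02, 0, -0.2, 0, 0, 0, -0.95, 0.02, 0, -0.2, 0, 0, 0, -0.95, 0.02, 0, -0.2, 0, 0, 0, -0.95, 0.02, 0, -0.2, 0, 0, 0, -0.95, 0.02, 0, -0.2, 0, 0, 0, -0.95, 0.02, 0, -0.2, 0, 0, 0, -0.95, 0.02, 0, -0.2, 0, 0, 0, -0.95, 0.02, 0, -0.2, 0, 0, 0, -0.95, 0.02, 0, -0.2, 0, 0, 0, -0.95, 0.02, 0, -0.2, 0, 0, 0, -0.95, 0.02, 0, -0.2, 0, 0, 0, -0.75, 0.02, 0, -0.2]

```text
t: 8.2
tool_pos: [0.4439, -0.0677, 0.1589]
ee_rot: [0.708, 0.706, -0.0, -0.0]
ft_force: [-0.1, 0.1, 0.4]
gripper_width: 0.0511
grip_force: 0.0
```

Call:
move_arm:
  targets: [0, 0, -0.95, 0, 0, 0, -0.2, 0, 0, -0.95, 0, 0, 0, -0.2, 0, 0, -0.95, 0, 0, 0, -0.2, 0, 0, -0.95, 0, 0, 0, -0.2, 0, 0, -0.95, 0, 0, 0, -0.2, 0, 0, -0.95, 0, 0, 0, -0.2, 0, 0, -0.95, 0, 0, 0, -0.2, 0, 0, -0.95, 0, 0, 0, -0.2, 0, 0, -0.95, 0, 0, 0, -0.2, 0, 0, -0.95, 0, 0, 0, -0.2, 0, 0, -0.95, 0, 0, 0, -0.2, 0, 0, -0.95, 0, 0, 0, -0.2, 0, 0, -0.95, 0, 0, 0, -0.2, 0, 0, -0.85, 0, 0, 0, -0.2, 0, 0, 0, 0, 0, 0, -0.2]

```text
t: 9.45
tool_pos: [0.4441, -0.0658, 0.1588]
ee_rot: [0.093, 0.996, 0.0, -0.0]
ft_force: [-0.5, 0.1, -0.6]
gripper_width: 0.0514
grip_force: 0.0
```

```bash
python3 - <<'E'
from h import *
plan(.4464,-.0655,.015,169.2)
E
```

```text
pos [ 0.4441 -0.0658  0.1588] yaw 169.37 j6 -1.61 t 9.45 F [-0.5  0.1 -0.6]
 turn [-0.    -0.007  0.028] shift if before turn [-0.077  0.023  4.794] after turn [-0.073  0.024  4.794]
```

Call:
move_arm:
  targets: [0, 0, 0, 0, 0, 0.9, -0.2, 0, 0, 0, 0, 0, 0.9, -0.2, 0, 0, 0, 0, 0, 0.9, -0.2, 0, 0, 0, 0, 0, 0.9, -0.2, 0, 0, 0, 0, 0, 0.8, -0.2, 0, 0, 0, 0, 0, 0.4, -0.2, 0, 0, 0, 0, 0, 0, -0.2, 0, 0, 0, -0.3, 0, 0, -0.2, 0, 0, 0, -0.3, 0, 0, -0.2, 0, 0, -0.2, -0.25, 0, 0, -0.2, 0, 0, -0.2, -0.25, 0, 0, -0.2, 0, 0, -0.2, -0.25, 0, 0, -0.2, 0, 0, -0.2, -0.25, 0, 0, -0.2, 0, 0, -0.2, -0.25, 0, 0, -0.2, 0, 0, -0.2, -0.25, 0, 0, -0.2, 0, 0, -0.2, -0.25, 0, 0, -0.2, 0, 0, -0.2, -0.25, 0, 0, -0.2, 0, 0, -0.2, -0.25, 0, 0, -0.2, 0, 0, -0.2, -0.2, 0, 0, -0.2]

```text
t: 11.03
tool_pos: [0.5365, -0.0762, 0.0159]
ee_rot: [-0.011, 1.0, -0.0, 0.0]
ft_force: [-4.7, -1.3, 3.5]
gripper_width: 0.0513
grip_force: 2.2
```

```bash
cat >> h.py <<'E'
def stop(): return np.array([.682,.070]),1.1
def box():
    "box top rectangle by top depth: pose of centre, yaw, from back edge; also in stop frame"
    a,d=grab("top");P=cloud("top",d);hsv=cv2.cvtColor(a,cv2.COLOR_RGB2HSV)
    m=(P[...,2]>.040)&(P[...,2]<.054)&(hsv[...,1]<100)&(abs(P[...,0]-.58)<.15)&(abs(P[...,1]+.06)<.16)
    m=cv2.morphologyEx(m.astype(np.uint8),cv2.MORPH_OPEN,np.ones((3,3)))
    n,l,s,c=cv2.connectedComponentsWithStats(m);i=1+np.argmax(s[1:,4]);ys,xs=np.nonzero(l==i)
    w=ray("top",cv2.boxPoints(cv2.minAreaRect(np.c_[xs,ys].astype(np.float32))),.048)[:,:2]
    print("box px",s[i,4],"corners",w.round(4).tolist());return a,w
E
python3 - <<'E'
from h import *
plan(.5905,-.0655,.015,180)
a,w=box()
b,e=grab("scene")
cv2.imwrite("pics/3.png",np.hstack([cv2.resize(a[110:250,190:340],(480,448)),b[130:330,192:392].repeat(1,0)[:200].copy() if 0 else cv2.resize(b[150:290,250:350],(320,448))])[:,:,::-1])
E
```

```text
pos [ 0.5365 -0.0762  0.0159] yaw -178.75 j6 -1.8 t 11.03 F [-4.7 -1.3  3.5]
 turn [-0.003  0.005  0.208] shift if before turn [-1.808  0.319  0.031] after turn [-1.8    0.358  0.031]
box px 312 corners [[0.6221, -0.0583], [0.6211, -0.1591], [0.5909, -0.1585], [0.592, -0.0578]]
```

View pics/3.png

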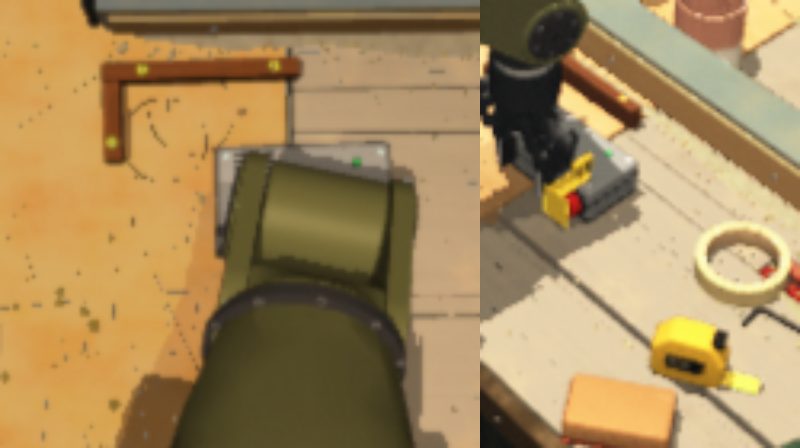

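The box is nearly square now, with its back edge 60 mm short of the back batten and the fingers against its front. I push on.

Call:
move_arm:
  targets: [0, 0, 0, -0.2, 0.05, 0, -0.2, 0, 0, 0, -0.2, 0.05, 0, -0.2, 0, 0, 0, -0.2, 0.05, 0, -0.2, 0, 0, 0, -0.2, 0.05, 0, -0.2, 0, 0, 0, -0.2, 0.05, 0, -0.2, 0, 0, 0, -0.2, 0.05, 0, -0.2, 0, 0, 0, -0.2, 0.05, 0, -0.2, 0, 0, 0, -0.2, 0.05, 0, -0.2, 0, 0, 0, -0.15, 0.03, 0, -0.2, 0, 0, 0, 0.5, 0, 0, -0.2, 0, 0, 0, 0.7, 0, 0, -0.2, 0, 0, 0, 0.3, 0, -0.6, -0.2, 0, 0, 0, 0.9, 0, -0.8, -0.2, 0, 0, 0, 0.9, 0, -0.8, -0.2, 0, 0, 0, 0.9, 0, -0.8, -0.2, 0, 0, 0, 0.9, 0, -0.8, -0.2]

```text
t: 12.47
tool_pos: [0.434, -0.0649, 0.1302]
ee_rot: [-0.01, 1.0, 0.0, 0.0]
ft_force: [0.8, -1.0, 0.9]
gripper_width: 0.0514
grip_force: 0.0
```

```bash
python3 - <<'E'
from h import *
a,w=box();plan(.64,-.19,.13,90)
cv2.imwrite("pics/4.png",cv2.resize(a[115:225,200:330],(650,550))[:,:,::-1])
E
```

```text
box px 1384 corners [[0.675, 0.0011], [0.6735, -0.1465], [0.5993, -0.1451], [0.6008, 0.0019]]
pos [ 0.4322 -0.065   0.1344] yaw -178.84 j6 -1.82 t 12.52 F [ 4.8 -1.2  6.8]
 turn [ 0.029  0.046 15.193] shift if before turn [-6.84  -4.304  0.187] after turn [-4.165  6.926  0.148]
```

View pics/4.png

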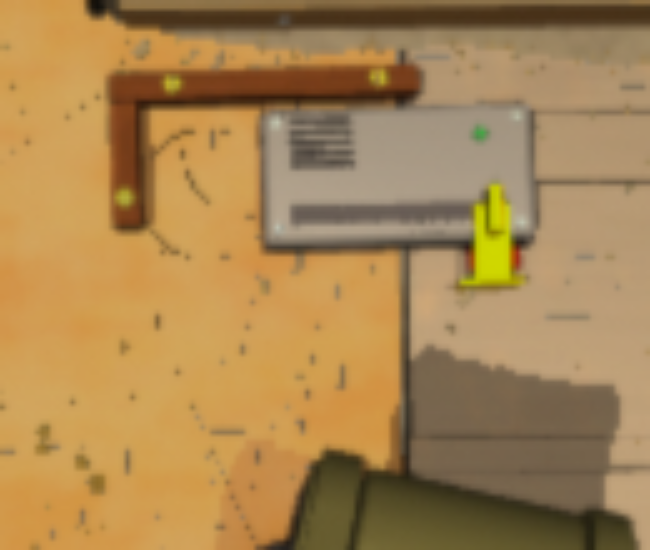

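The box is nearly square, about 9 mm short of the back batten. Its left end, at x≈265 in the crop, is about 70 mm from the left batten. Next I push on its right end.

Call:
move_arm:
  targets: [0, 0, 0.95, 0, 0, 0, -0.2, 0, 0, 0.95, 0, 0, 0, -0.2, 0, 0, 0.95, 0, 0, 0, -0.2, 0, 0, 0.95, 0, 0, 0, -0.2, 0, 0, 0.95, 0, 0, 0, -0.2, 0, 0, 0.95, 0, 0, 0, -0.2, 0, 0, 0.95, 0, 0, 0, -0.2, 0, 0, 0.95, 0, 0, 0, -0.2, 0, 0, 0.95, 0, 0, 0, -0.2, 0, 0, 0.95, 0, 0, 0, -0.2, 0, 0, 0.95, 0, 0, 0, -0.2, 0, 0, 0.95, 0, 0, 0, -0.2, 0, 0, 0.95, 0, 0, 0, -0.2, 0, 0, 0.95, 0, 0, 0, -0.2, 0, 0, 0.95, 0, 0, 0, -0.2, 0, 0, 0.95, 0, 0, 0, -0.2]

```text
t: 13.85
tool_pos: [0.4355, -0.065, 0.1295]
ee_rot: [0.709, 0.705, 0.0, 0.0]
ft_force: [0.6, 0.6, -0.2]
gripper_width: 0.0513
grip_force: 0.0
```

Call:
move_arm:
  targets: [0, 0, 0, -0.52, 0.86, 0, -0.2, 0, 0, 0, -0.52, 0.86, 0, -0.2, 0, 0, 0, -0.52, 0.86, 0, -0.2, 0, 0, 0, -0.52, 0.86, 0, -0.2, 0, 0, 0, -0.52, 0.86, 0, -0.2, 0, 0, 0, -0.52, 0.86, 0, -0.2, 0, 0, 0, -0.52, 0.86, 0, -0.2, 0, 0, 0, -0.52, 0.6, 0, -0.2, 0, 0, 0, 0, 0, 0, -0.2]

```text
t: 14.6
tool_pos: [0.6357, -0.1923, 0.1285]
ee_rot: [0.708, 0.706, 0.0, 0.001]
ft_force: [-1.1, -0.0, -0.9]
gripper_width: 0.0509
grip_force: 0.0
```

```bash
python3 - <<'E'
from h import *
plan(.633,-.188,.015,90.8)
E
```

```text
pos [ 0.6357 -0.1923  0.1285] yaw 89.87 j6 -0.35 t 14.6 F [-1.1 -0.  -0.9]
 turn [ 0.014  0.005 -0.154] shift if before turn [ 0.143 -0.095  3.784] after turn [ 0.143 -0.087  3.784]
```

Call:
move_arm:
  targets: [0, 0, -0.15, 0, -0.08, 0.8, -0.2, 0, 0, 0, 0, 0, 0.9, -0.2, 0, 0, 0, 0, 0, 0.9, -0.2, 0, 0, 0, 0, 0, 0.8, -0.2, 0, 0, 0, 0, 0, 0.35, -0.2, 0, 0, 0, 0.3, 0, 0, -0.2, 0, 0, 0, 0.3, 0, 0, -0.2, 0, 0, 0, 0.3, 0, 0, -0.2, 0, 0, 0, 0.25, 0, 0, -0.2, 0, 0, 0, 0.25, 0, 0, -0.2, 0, 0, 0, 0.25, 0, 0, -0.2, 0, 0, 0, 0.25, 0, 0, -0.2, 0, 0, 0, 0.25, 0, 0, -0.2, 0, 0, 0, 0.25, 0, 0, -0.2, 0, 0, 0, 0.25, 0, 0, -0.2, 0, 0, 0, 0.25, 0, 0, -0.2, 0, 0, 0, 0.2, 0, 0, -0.2, 0, 0, 0, 0.15, 0, 0, -0.2]

```text
t: 16.1
tool_pos: [0.6302, -0.0922, 0.0183]
ee_rot: [0.702, 0.712, 0.001, 0.001]
ft_force: [0.3, -5.3, 4.5]
gripper_width: 0.0512
grip_force: 2.8
```

Call:
move_arm:
  targets: [0, 0, 0, 0.05, 0, 0, -0.2, 0, 0, 0, 0.05, 0, 0, -0.2]

```text
t: 16.27
tool_pos: [0.63, -0.09, 0.018]
ee_rot: [0.702, 0.712, 0.0, 0.001]
ft_force: [-0.5, -16.8, 4.0]
gripper_width: 0.0515
grip_force: 8.6
```

```bash
python3 - <<'E'
from h import *
plan(.633,-.088,.015,91.1); a,w=box()
E
```

```text
pos [ 0.63  -0.09   0.018] yaw 90.85 j6 -0.21 t 16.27 F [ -0.5 -16.8   4. ]
 turn [ 0.021  0.014 -0.042] shift if before turn [0.064 0.101 0.1  ] after turn [0.064 0.101 0.1  ]
box px 1008 corners [[0.6729, 0.0693], [0.6718, -0.0344], [0.5977, -0.0334], [0.5988, 0.0698]]
```

Call:
move_arm:
  targets: [0, 0, 0, -0.3, 0, 0, -0.2, 0, 0, 0, -0.5, 0, 0, -0.2, 0, 0, 0, 0, 0, -0.8, 1, 0, 0, 0, 0, 0, -0.9, 1, 0, 0, 0, 0, 0, -0.9, 1, 0, 0, 0, 0, 0, -0.6, 1, 0, 0, 0, 0.8, -0.46, 0, 1, 0, 0, 0, 0.8, -0.46, 0, 1, 0, 0, 0, 0.8, -0.46, 0, 1, 0, 0, 0, 0.8, -0.46, 0, 1, 0, 0, 0, 0.8, -0.46, 0, 1, 0, 0, 0, 0, 0, 0, 1]

```text
t: 17.32
tool_pos: [0.557, 0.0078, 0.1127]
ee_rot: [0.701, 0.713, -0.0, -0.001]
ft_force: [-0.8, 0.4, -0.1]
gripper_width: 0.0001
grip_force: 0.0
```

```bash
python3 - <<'E'
from h import *
plan(.565,.003,.015,91.1); a,w=box()
E
```

```text
pos [0.557  0.0078 0.1127] yaw 90.96 j6 -0.07 t 17.32 F [-0.8  0.4 -0.1]
 turn [-0.015 -0.009 -0.024] shift if before turn [-0.167  0.268  3.255] after turn [-0.164  0.262  3.256]
box px 426 corners [[0.6723, 0.0697], [0.6745, -0.078], [0.6501, -0.0782], [0.6479, 0.0693]]
```

Call:
move_arm:
  targets: [0, 0, 0, -0.1, 0, 0.8, 1, 0, 0, 0, 0, 0, 0.9, 1, 0, 0, 0, 0, 0, 0.9, 1, 0, 0, 0, 0, 0, 0.65, 1, 0, 0, 0, 0, 0.3, 0, 1, 0, 0, 0, 0, 0.3, 0, 1, 0, 0, 0, 0, 0.15, 0, 1, 0, 0, 0, 0, 0.1, 0, 1, 0, 0, 0, 0, 0.1, 0, 1, 0, 0, 0, 0, 0.1, 0, 1]

```text
t: 18.2
tool_pos: [0.5898, 0.0019, 0.0151]
ee_rot: [0.702, 0.712, -0.001, -0.001]
ft_force: [-6.9, -5.4, 2.9]
gripper_width: 0.0005
grip_force: 3.5
```

Call:
move_arm:
  targets: [0, 0, 0, 0, 0.07, 0, 1, 0, 0, 0, 0, 0.05, 0, 1]

```text
t: 18.37
tool_pos: [0.5934, 0.002, 0.0152]
ee_rot: [0.702, 0.712, -0.001, -0.001]
ft_force: [-7.1, -5.3, 1.6]
gripper_width: 0.0004
grip_force: 3.4
```

Call:
move_arm:
  targets: [0, 0, 0, 0, 0.05, 0, 1, 0, 0, 0, 0, 0.05, 0, 1]

```text
t: 18.53
tool_pos: [0.5955, 0.002, 0.0151]
ee_rot: [0.702, 0.712, -0.002, -0.001]
ft_force: [-26.3, -4.8, 15.8]
gripper_width: -0.0002
grip_force: 13.0
```

Call:
move_arm:
  targets: [0, 0, 0, 0, 0.05, 0, 1, 0, 0, 0, 0, 0, 0, 1]

```text
t: 18.7
tool_pos: [0.5954, 0.002, 0.0151]
ee_rot: [0.702, 0.712, -0.003, -0.003]
ft_force: [-29.2, -5.9, 17.0]
gripper_width: -0.0001
grip_force: 15.3
```

```bash
python3 - <<'E'
from h import *
plan(.592,.003,.015,91.1); a,w=box()
E
```

```text
pos [0.5954 0.002  0.0151] yaw 90.82 j6 -0.07 t 18.7 F [-29.2  -5.9  17. ]
 turn [-0.084  0.004 -0.048] shift if before turn [ 0.036 -0.113  0.004] after turn [ 0.036 -0.113  0.003]Traceback (most recent call last):
  File "<stdin>", line 2, in <module>
  File "h.py", line 30, in box
    n,l,s,c=cv2.connectedComponentsWithStats(m);i=1+np.argmax(s[1:,4]);ys,xs=np.nonzero(l==i)
                                                    ~~~~~~~~~^^^^^^^^^
    return _wrapfunc(a, 'argmax', axis=axis, out=out, **kwds)
    return bound(*args, **kwds)
ValueError: attempt to get argmax of an empty sequence
```

Call:
move_arm:
  targets: [0, 0, 0, 0, -0.4, 0, 1, 0, 0, 0, 0, -0.7, 0, 1, 0, 0, 0, 0, -0.5, -0.6, 1, 0, 0, 0, -0.4, 0, -0.9, 1, 0, 0, 0, -0.9, 0, -0.9, 1, 0, 0, 0, -0.95, 0, -0.6, 1, 0, 0, 0, -0.95, 0, 0, 1, 0, 0, 0, -0.4, 0, 0, 1, 0, 0, 0, 0, 0, 0, 1]

```text
t: 19.5
tool_pos: [0.5519, -0.1081, 0.1054]
ee_rot: [0.703, 0.711, 0.0, 0.0]
ft_force: [-0.2, 0.2, -0.4]
gripper_width: 0.0001
grip_force: 0.0
```

```bash
python3 - <<'E'
from h import *
a,w=box()
b,e=grab("scene")
cv2.imwrite("pics/5.png",np.hstack([cv2.resize(a[115:205,205:325],(533,400)),cv2.resize(b[150:250,235:300],(260,400))])[:,:,::-1])
plan(.624,-.1,.057,91.1)
E
```

```text
box px 1374 corners [[0.6839, 0.0692], [0.6824, -0.0783], [0.6082, -0.0771], [0.6097, 0.0697]]
pos [ 0.5518 -0.1055  0.1048] yaw 90.79 j6 -0.27 t 19.6 F [-0.5 -0.3 -0.1]
 turn [-0.009 -0.005 -0.052] shift if before turn [0.151 2.41  1.59 ] after turn [0.138 2.41  1.592]
```

View pics/5.png

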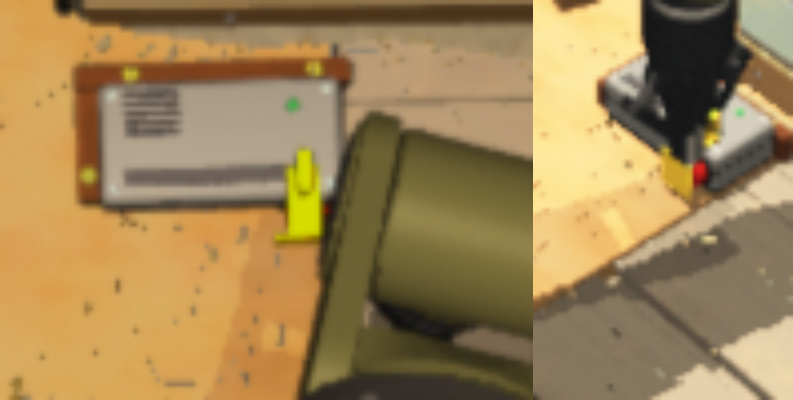

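The box sits in the corner against both battens and the guard is still shut (fin at (304,165) in the crop). Next I push the fin.

Call:
move_arm:
  targets: [0, 0, 0, 0, 0.8, 0, 1, 0, 0, 0, 0, 0.8, 0, 1, 0, 0, 0, 0.1, 0.8, 0, 1, 0, 0, 0, 0, 0, 0.8, 1, 0, 0, 0, 0, 0, 0.75, 1, 0, 0, 0, 0.4, 0, 0, 1, 0, 0, 0, 0.4, 0, 0, 1, 0, 0, 0, 0.3, 0, 0, 1, 0, 0, 0, 0.3, 0, 0, 1, 0, 0, 0, 0.3, 0, 0, 1, 0, 0, 0, 0.3, 0, 0, 1, 0, 0, 0, 0.3, 0, 0, 1, 0, 0, 0, 0.3, 0, 0, 1, 0, 0, 0, 0.1, 0, 0, 1, 0, 0, 0, 0.1, 0, 0, 1]

```text
t: 20.85
tool_pos: [0.6229, -0.0171, 0.0589]
ee_rot: [0.702, 0.712, 0.0, 0.0]
ft_force: [-0.1, -1.0, 1.4]
gripper_width: -0.0002
grip_force: 0.6
```

Call:
move_arm:
  targets: [0, 0, 0, 0.07, 0, 0, 1, 0, 0, 0, 0.07, 0, 0, 1]

```text
t: 21.02
tool_pos: [0.6228, -0.0136, 0.0587]
ee_rot: [0.702, 0.712, -0.0, -0.0]
ft_force: [-0.2, -1.3, 1.8]
gripper_width: -0.0001
grip_force: 0.6
```

Call:
move_arm:
  targets: [0, 0, 0, 0.06, 0, 0, 1, 0, 0, 0, 0.04, 0, 0, 1]

```text
t: 21.18
tool_pos: [0.6228, -0.0115, 0.0588]
ee_rot: [0.702, 0.712, -0.001, 0.001]
ft_force: [-0.9, -12.7, 2.8]
gripper_width: 0.0002
grip_force: 6.5
```

Call:
move_arm:
  targets: [0, 0, 0, 0.03, 0, 0, 1, 0, 0, 0, 0.02, 0, 0, 1]

```text
t: 21.35
tool_pos: [0.6228, -0.0111, 0.0591]
ee_rot: [0.702, 0.712, -0.001, 0.001]
ft_force: [-2.3, -17.8, 4.4]
gripper_width: -0.0
grip_force: 8.7
```

Call:
move_arm:
  targets: [0, 0, 0, -0.3, 0, 0, 1, 0, 0, 0, -0.3, 0, -0.4, 1, 0, 0, 0, 0, 0, -0.9, 1, 0, 0, 0, -0.3, -0.8, 0, 1, 0, 0, 0, -0.4, -0.8, 0, 1, 0, 0, 0, -0.3, -0.8, 0, 1, 0, 0, 0, 0, 0, 0, 1]

```text
t: 21.93
tool_pos: [0.5485, -0.0595, 0.0984]
ee_rot: [0.703, 0.712, -0.0, -0.001]
ft_force: [0.1, -0.4, 0.6]
gripper_width: -0.0001
grip_force: 0.0
```

```bash
python3 - <<'E'
from h import *
a,w=box()
b,e=grab("scene")
cv2.imwrite("pics/6.png",np.hstack([cv2.resize(a[115:205,205:325],(533,400)),cv2.resize(b[150:250,235:300],(260,400))])[:,:,::-1])
plan(.555,-.0595,.015,91.1)
E
```

```text
box px 1053 corners [[0.6839, 0.0692], [0.6824, -0.0783], [0.6082, -0.0771], [0.6097, 0.0697]]
pos [ 0.5515 -0.0586  0.0989] yaw 90.77 j6 -0.19 t 22.03 F [ 0.3 -0.3 -0.2]
 turn [ 0.012 -0.001 -0.055] shift if before turn [-0.03   0.112  2.797] after turn [-0.031  0.115  2.797]
```

View pics/6.png

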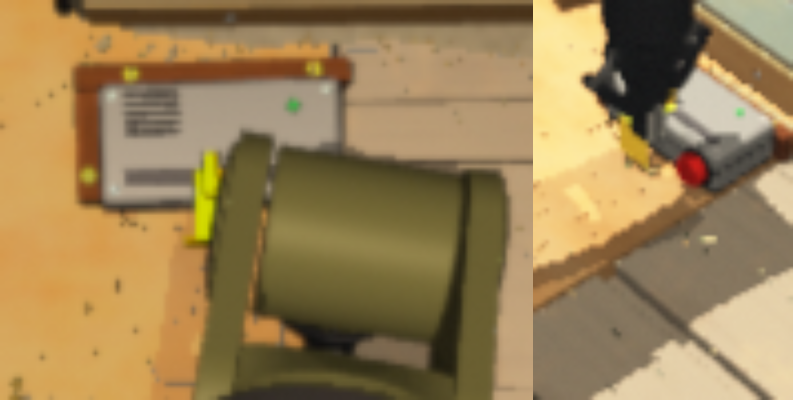

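The guard is open and the red button is exposed at (690,170) in the right crop. The box has not moved. I press the button now.

Call:
move_arm:
  targets: [0, 0, 0, 0, 0, 0.9, 1, 0, 0, 0, 0, 0, 0.9, 1, 0, 0, 0, 0, 0, 0.7, 1, 0, 0, 0, 0, 0, 0.28, 1, 0, 0, 0, 0, 0.4, 0, 1, 0, 0, 0, 0, 0.35, 0, 1, 0, 0, 0, 0, 0.15, 0, 1, 0, 0, 0, 0, 0.1, 0, 1, 0, 0, 0, 0, 0.1, 0, 1, 0, 0, 0, 0, 0.07, 0, 1, 0, 0, 0, 0, 0, 0, 1]

```text
t: 22.95
tool_pos: [0.5864, -0.0575, 0.0148]
ee_rot: [0.702, 0.712, -0.0, -0.0]
ft_force: [-4.0, -0.6, 1.8]
gripper_width: -0.0004
grip_force: 1.5
```

Call:
move_arm:
  targets: [0, 0, 0, 0, 0.06, 0, 1, 0, 0, 0, 0, 0, 0, 1]

```text
t: 23.12
tool_pos: [0.588, -0.0574, 0.0148]
ee_rot: [0.702, 0.712, -0.0, -0.0]
ft_force: [-4.5, 0.5, 3.3]
gripper_width: -0.0001
grip_force: 2.4
```

Call:
move_arm:
  targets: [0, 0, 0, 0, 0.06, 0, 1, 0, 0, 0, 0, 0, 0, 1]

```text
t: 23.28
tool_pos: [0.5897, -0.0574, 0.0148]
ee_rot: [0.702, 0.712, -0.0, -0.001]
ft_force: [-5.4, -0.2, 4.1]
gripper_width: 0.0003
grip_force: 2.9
```

Call:
move_arm:
  targets: [0, 0, 0, 0, 0.05, 0, 1, 0, 0, 0, 0, 0, 0, 1]

```text
t: 23.45
tool_pos: [0.59, -0.0574, 0.0147]
ee_rot: [0.702, 0.712, -0.002, -0.002]
ft_force: [-17.7, 0.3, 12.4]
gripper_width: -0.0
grip_force: 9.1
```

Call:
move_arm:
  targets: [0, 0, 0, 0, 0.03, 0, 1, 0, 0, 0, 0, 0, 0, 1]

```text
t: 23.62
tool_pos: [0.5901, -0.0573, 0.0147]
ee_rot: [0.702, 0.712, -0.002, -0.003]
ft_force: [-25.4, -0.8, 16.0]
gripper_width: 0.0001
grip_force: 12.9
```

Call:
move_arm:
  targets: [0, 0, 0, 0, -0.3, 0, 1, 0, 0, 0, 0, -0.6, 0, 1, 0, 0, 0, 0, -0.6, 0, 1, 0, 0, 0, 0, -0.4, -0.8, 1, 0, 0, 0, 0, -0.6, -0.9, 1, 0, 0, 0, 0.8, -0.6, -0.9, 1, 0, 0, 0, 0.9, 0, -0.9, 1, 0, 0, 0, 0.9, 0, -0.6, 1, 0, 0, 0, 0.9, 0, 0, 1, 0, 0, 0, 0.9, 0, 0, 1, 0, 0, 0, 0.9, 0, 0, 1, 0, 0, 0, 0.9, 0, 0, 1, 0, 0, 0, 0.9, 0, 0, 1, 0, 0, 0, 0.7, 0, 0, 1, 0, 0, 0, 0, 0, 0, 1]

```text
t: 24.87
tool_pos: [0.4959, 0.1783, 0.1379]
ee_rot: [0.701, 0.713, 0.001, 0.0]
ft_force: [0.8, -0.0, 0.1]
gripper_width: 0.0002
grip_force: 0.0
```

```bash
python3 - <<'E'
from h import *
a,w=box()
b,e=grab("scene")
cv2.imwrite("pics/7.png",np.hstack([cv2.resize(a[105:265,95:345],(500,320)),cv2.resize(b[150:250,230:310],(256,320))])[:,:,::-1])
cr=ray("top",[[226,132]],.03)
plan(.5,.2,.2,91)
E
```

```text
box px 1397 corners [[0.682, 0.0702], [0.685, -0.0781], [0.6094, -0.0792], [0.6065, 0.0685]]
pos [0.496  0.1756 0.1376] yaw 90.92 j6 0.25 t 24.97 F [ 1.  -0.3  0.1]
 turn [ 0.003 -0.    -0.013] shift if before turn [ 0.81   0.147 -2.079] after turn [ 0.809  0.148 -2.079]
```

View pics/7.png

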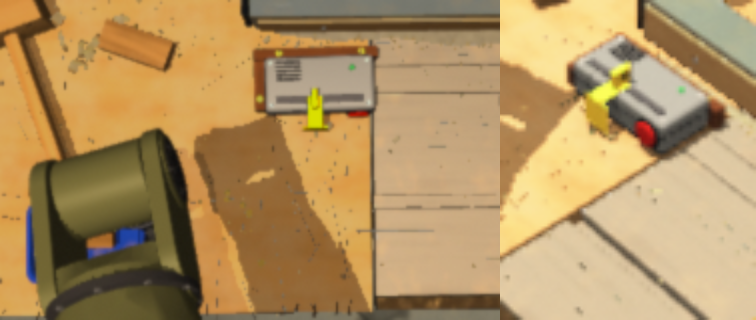

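The box is square in the corner at about (318,82), with the guard open and the button in. The scrap is in the tray and the arm is clear.

```bash
python3 -c "
from plant import order
print(order.finish_job())"
```

```text
the job is handed in; nothing more can be done
None
```

I handed the job in at about 25 s of the 67 s: the scrap is in the tray, the box is home and square in the corner with its guard fully open, the button is pressed in, and I kept the arm clear of the tape measure, sanding block and masking tape.

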